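# Lay the drained vial rack down and seat it

### The arm

A 6-joint arm with a two-finger parallel gripper is mounted at the origin on the work surface. World frame = base frame: x ahead of the robot, y to its left, z up, the work surface at z = 0. Lengths are in mm, angles in rad, forces in N, time in s.
With the tool pointing down it reaches from about 350 to 725 mm from the base axis. Payload 6 kg.
Tool frame: the origin (TCP) lies where the fingers leave the gripper's body, on its centre line; the fingertips stand 73 mm ahead of it and the grasp point (between the pads) lies 54 mm ahead of it; x points along the fingers, y is the direction in which the jaws open and shut, and the axes are right-handed (so a half turn about x gives the same grasp; the last joint's range is limited). The gripper opens to 85 mm and grips with 20 to 120 N. Pads are 22 mm wide; open, the fingers measure 114 mm over their backs; the gripper's body (76 mm by 85 mm) begins 54 mm behind the grasp point. The pads swing forward as they close: fully open they stand 13 mm farther back than shut.
Start: joints at [1.439, 0.04, 0.085, 0, -1.615, -0.334], TCP at [269.455, 536.075, 303.861] pointing down, gripper open.
Joint ranges: [-2.56, 2.56], [-1.29, 2.01], [-1.08, 1.49], [-3.29, 1.98], [-2.81, -0.18], [-2.99, 2.99]. Speed limits (rad/s): [2.57, 2.57, 3.01, 3.14, 3.14, 3.14].

### API

Orientations are given as a unit quaternion [x, y, z, w].
In Python, from station import status, cams, job gives the robot as it stands.
- The arm moves only by the tool move_arm, never from a script. Its argument "plan" is a list of rows, each an object of numbers: "x", "y", "z": the shift along the world's x, y, z in mm; "yaw": the turn about the world's z in rad. In form: [{"x": .., "y": .., "z": .., "yaw": ..}, ...]. A call has exactly 10 rows; each row is the pose to reach, as a shift and turn from the pose commanded when the call began; what a row does not reach only later rows make up. A row lasts 1/12 s, in which the tool goes at most 41.7 mm and 7.16 degrees, less where a joint would pass 70% of its speed; a pose out of reach is approached as far as the arm can. A call with a gripper value outside its range is refused whole. "claw" is the opening, from 0 (shut) to 1 (fully open), set as the call begins (left out, the last holds). The fingers move at their own pace and stop on an object; "squeeze" is the grip in N (left out, the last holds). Time passes only in rows, so rows that repeat a pose let the fingers close, or fill a call up. It gives the time, the measured TCP pose, the force and the opening at its end, in the units of the state.
- status.get_state(): the state, without advancing time (a new reading comes with each control period).
- cams.get_image(name): name is "side" or "top" or "wrist"; returns the picture (400x640x3 uint8, red, green, blue); there is no depth.
- cams.camera_info(name): a dict with "mtx" (3x3 intrinsics, pixels), "dist" ([k1, k2, p1, p2, k3] as OpenCV has them; the pictures are not rectified), "R" (3x3) and "t" (3): a world point X has camera coordinates R X + t. Camera axes: x right, y down, z forward; pixel columns grow to the right and rows downward; lengths in mm; the calibration is good to about 2 mm. A picture is of the moment at which its call begins: read the wrist's pose just before it. camera_info takes no time and is no camera call; for the wrist camera it gives the pose at the moment of the call.
- job.sign_off(): hands the job in, once; it reports no verdict.
The state is a dict: "t": time; "joints": joint angles; "qd": joint speeds; "effort": joint torques, N m; "tcp_pos": TCP position; "tool_rot": TCP orientation; "force": force on the tool from outside, world axes, zero at the start; "ft_torque": the same for the moment, N m; "width": finger opening in mm.
Only numpy, scipy, OpenCV 4.12 (cv2) and the standard library are available. Lean on these libraries where they do the work, as an engineer would, in place of code of your own. Each camera call takes 0.05 s, during which the arm holds its last target. There are 200 camera calls.

### The job

The vial rack has been left standing on end to drain on its grey loading plate. Push it over so that it lies flat on the plate with its wells facing up and its upper end towards the stop bar, then push it along until that end sits flush and square against the bar. Only push it, never pick it up, and leave the loose glassware, syringe and tub around it undisturbed.

Things in the scene. Friction and masses are not known exactly. Their poses are not given: they have to be found in the camera images.
- rack: Loose white and grey plastic vial rack, 45 x 80 x 130 mm, about 0.3 kg, standing on a 45 x 80 mm end on the plate. Its 15 wells (16 mm holes, 16 mm deep, 3 by 5) open sideways, away from the stop bar. Origin: centre of the end it stands on. z: along the 130 mm (up at the start); y: its width; x: thickness. Wells face at x = -22.5 mm, plain bottom face at x = +22.5 mm; lying wells up, x points down.
- rack_lead (a point): Centre of the rack's other end face (body point 0, 0, 130 mm): the upper end at the start, the end that must finish against the stop bar. Axes as the rack.
- rack_foot (a point): Middle of the rack's foot edge (its point 22.5, 0, 0 mm); on the plate at the start and again when the rack lies flat. Pushed near the top of the wells face, the rack tips about this edge without sliding, and past about 19 degrees falls by itself onto its bottom face. Axes as the rack.
- station: Fixed grey loading plate, 270 mm (x) by 150 mm (y), 6 mm thick, flat on the bench at any angle. Origin: centre of its underside; x points along it to the stop bar, z up. The rack starts near the other end; laid down, its leading end is some 30 to 60 mm short of the bar.
- stop_face (a point): Centre of the face of the stop bar that the rack must meet (18 mm above the bench). The bar is bare aluminium, 14 mm thick, 130 mm long across the plate, and rises 24 mm above the plate at its +x end. Axes as the plate: x points into the bar, y along it.
- vial_amber: Small amber glass vial with a screw cap, 28 mm wide, 55 mm tall, standing on the bench beside the plate. Origin: centre of its underside. Leave it alone.
- vial_clear: Smaller clear glass vial with a screw cap, 22 mm wide, 42 mm tall, standing on the bench beside the plate. Origin: centre of its underside. Leave it alone.
- syringe: Plastic syringe with a round filter on its tip, lying on the bench beside the plate, 120 mm long along its x, 26 mm wide at the flange, 18 mm high. Origin: on the bench under its middle. Leave it alone.
- beaker: Small glass beaker, 52 mm wide, 60 mm tall, standing on the bench beyond the stop bar. Origin: centre of its underside. Leave it alone.
- tub: Open white plastic tub, 160 x 130 mm, 55 mm high, on the bench to the robot's right. Origin: centre of its underside. Leave it alone.

How it is judged (in metres and radians):
On the way, in this order (a step that is already met when the one before it is completed fails the run):
1. the rack lies flat on the plate, wells up (angle between rack's own x axis and vertical above 3.04 rad), for 0.2 s.
2. the rack is flush and square against the stop bar (angle between rack's own x axis and vertical above 3.04 rad and x of rack_lead in the frame of stop_face between -0.005 and 0.006 m and y of rack_lead in the frame of stop_face between -0.035 and 0.035 m and angle between the z axis of rack and the x axis of stop_face, either way round below 0.07 rad), for 0.2 s.
At the end, for the whole second after the job is handed in: The rack lies flat on the plate (within 0.1 rad), wells up, at rest; its leading end is within 5 mm of the stop bar's face, square to it within 0.07 rad (4 degrees) and centred along it within 35 mm (all of step 2 and height (world z) of rack_lead below 0.034 m and height (world z) of rack_foot below 0.012 m and linear speed of rack below 0.01 m/s); the robot touches nothing.
It fails at once if the rack's foot edge leaves the plate by more than 20 mm: it was lifted, or tipped the wrong way (height (world z) of rack_foot above 0.026 m).
It fails at once if a loose bystander was shoved more than 30 mm (distance of any of vial_amber, vial_clear, beaker, syringe, tub from where it was at the start of the episode above 0.03 m).
It fails at once if glassware was knocked over (angle between any of vial_amber, vial_clear, beaker's own z axis and vertical above 0.35 rad).
It also fails if it takes over 43 s, if anything falls off the work surface, if the arm or the gripper's body presses on something with over 40 N, if the wrist force passes 120 N, or if a joint passes its speed limit or range.

## Working session

There is one attempt and no reset: what is moved stays moved. The work goes in short steps, Python scripts to look and compute and a tool call to move; the robot and the scene stay as the last step left them, time stands still between calls to the robot, and variables do not carry over. Pictures are saved under pics/ and viewed, about 8 in all and at most 12, crops included, and the job is handed in when it is done.

Besides the shell and the picture viewer there is one more tool, called after "Call:" as name([rows], argument=value, ...), one row to a line, values as JSON. move_arm: Moves the arm, as the interface text tells. Its arguments: {"type":"object","properties":{"plan":{"type":"array","items":{"type":"object","properties":{"x":{"type":"number"},"y":{"type":"number"},"z":{"type":"number"},"yaw":{"type":"number"}}}},"claw":{"type":"number"},"squeeze":{"type":"number"}},"required":["plan"]}

```bash
mkdir -p pics; ls; python3 - <<'E'
from station import status,cams
import cv2,numpy as np
s=status.get_state();print(s['t'],s['tcp_pos'],s['tool_rot'],s['width'])
for n in ['side','top']:
    im=cams.get_image(n);cv2.imwrite(f'pics/{n}0.png',im[:,:,::-1]);c=cams.camera_info(n)
    print(n,{k:np.round(c[k],3).tolist() for k in c})
E
```

```text
pics
0.0 [269.31217521 535.93234456 302.86181299] [-0.68791822  0.16382796  0.68811193  0.16257584] 85.40159913091043
side {'mtx': [[381.635, 0.0, 319.454], [0.0, 381.635, 195.992], [0.0, 0.0, 1.0]], 'dist': [-0.048, 0.0, 0.0, 0.0, 0.0], 'R': [[-0.945, -0.327, 0.022], [-0.197, 0.512, -0.836], [0.262, -0.794, -0.548]], 't': [534.506, 262.6, 767.09]}
top {'mtx': [[380.594, 0.0, 323.463], [0.0, 380.594, 198.55], [0.0, 0.0, 1.0]], 'dist': [-0.039, 0.0, 0.0, 0.0, 0.0], 'R': [[0.03, -1.0, 0.004], [-0.971, -0.03, -0.238], [0.238, 0.003, -0.971]], 't': [-132.063, 610.899, 810.944]}
```

View pics/top0.png

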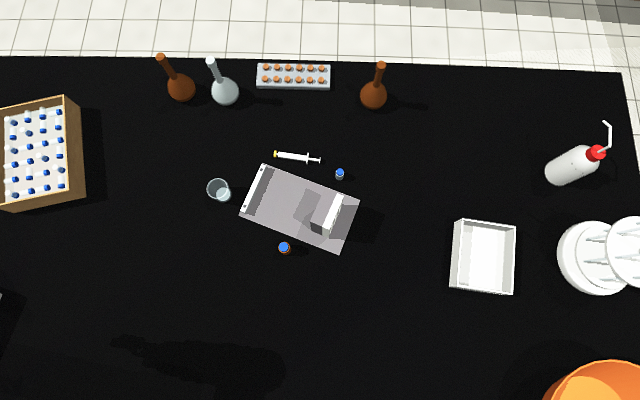

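View pics/side0.png

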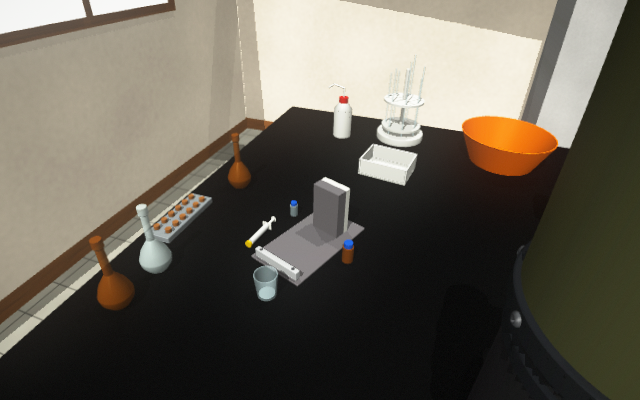

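The top view shows the plate with corners near (262,164), (359,200), (340,254) and (240,215). The bar is at the left end (256,190), the rack near (325,213), the clear vial at (340,173), the amber vial at (284,248), the syringe at (297,157) and the beaker at (218,190). The side view agrees. I'll enlarge both for corner pixels.

```bash
python3 - <<'E'
import cv2,numpy as np
a=cv2.imread('pics/top0.png')[145:265,200:380];b=cv2.imread('pics/side0.png')[170:310,235:375]
f=lambda i,k:cv2.resize(i,None,fx=k,fy=k,interpolation=cv2.INTER_CUBIC)
g=lambda i:np.clip((i/255.)**.6*255,0,255).astype('uint8')
cv2.imwrite('pics/topc.png',g(f(a,4.4)));cv2.imwrite('pics/sidec.png',g(f(b,4.2)))
E
```

```text
(no output)
```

View pics/topc.png

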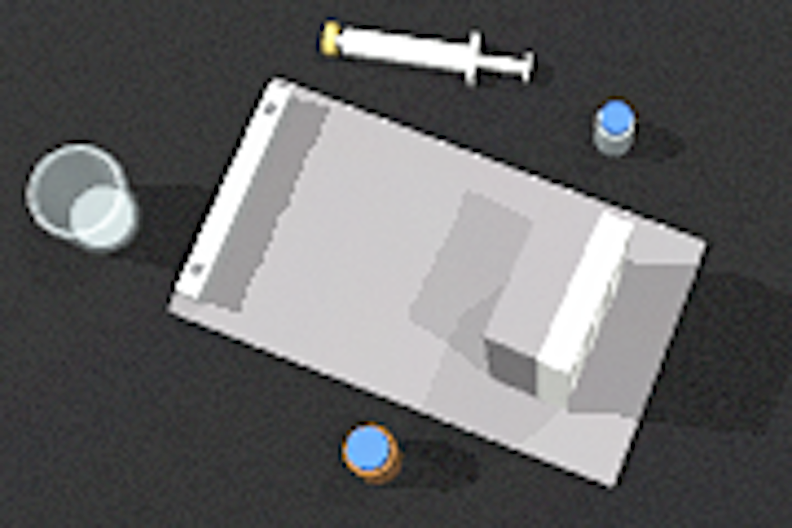

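View pics/sidec.png

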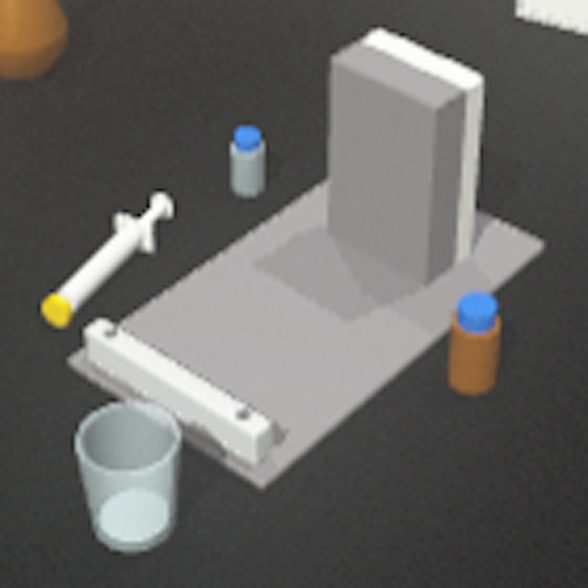

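The crops give sharp corners for the plate and rack. In the side crop, the plate corners are (262,487), (70,361) and (544,243), and the rack's top face corners are (331,58), (436,107), (483,77) and (376,28). I'll fit the poses from both views.

```bash
cat > h.py <<'E'
import numpy as np,cv2
from scipy.optimize import least_squares
from station import status,cams
def proj(n,P,c=None):
    c=c or cams.camera_info(n)
    return cv2.projectPoints(np.float64(P).reshape(-1,3),cv2.Rodrigues(np.array(c['R']))[0],np.float64(c['t']),np.array(c['mtx']),np.array(c['dist']))[0][:,0]
def ray(n,uv,z,c=None):
    c=c or cams.camera_info(n);R=np.array(c['R']);t=np.array(c['t'])
    q=cv2.undistortPoints(np.float64(uv).reshape(1,1,2),np.array(c['mtx']),np.array(c['dist']))[0,0]
    o=-R.T@t;d=R.T@np.array([*q,1]);return o+d*(z-o[2])/d[2]
def tri(na,a,nb,b):
    o=[];A=np.zeros((3,3));v=np.zeros(3)
    for n,p in((na,a),(nb,b)):
        p0=ray(n,p,0);d=ray(n,p,100)-p0;d/=np.linalg.norm(d);M=np.eye(3)-np.outer(d,d);A+=M;v+=M@p0
    return np.linalg.solve(A,v)
def pose(p,L): # p=x,y,yaw ; L local pts with absolute z
    L=np.float64(L).reshape(-1,3);c,s=np.cos(p[2]),np.sin(p[2])
    return np.c_[p[0]+c*L[:,0]-s*L[:,1],p[1]+s*L[:,0]+c*L[:,1],L[:,2]]
T=lambda u,v:((u+.5)/4.4-.5+200,(v+.5)/4.4-.5+145)
S=lambda u,v:((u+.5)/4.2-.5+235,(v+.5)/4.2-.5+170)
def fit(obs,p0):
    f=lambda p:np.concatenate([proj(n,pose(p,l))[0]-uv for n,l,uv in obs])
    r=least_squares(f,p0,loss='soft_l1');return r.x,r.fun.reshape(-1,2)
E
python3 - <<'E'
from h import *
np.set_printoptions(precision=2,suppress=True)
pl=[('top',(-135,75,6),T(614,487)),('top',(-135,-75,6),T(706,242)),('top',(135,75,6),T(170,311)),
('side',(135,75,6),S(262,487)),('side',(135,-75,6),S(70,361)),('side',(-135,75,6),S(544,243))]
p,r=fit(pl,[530,-60,1.2]);print('plate',p,r.tolist())
rk=[('side',(22.5,-40,136),S(331,58)),('side',(22.5,40,136),S(436,107)),('side',(-22.5,40,136),S(483,77)),('side',(-22.5,-40,136),S(376,28)),('side',(22.5,40,6),S(427,286)),('top',(22.5,40,136),T(485,338))]
q,r=fit(rk,[p[0],p[1]-70,p[2]]);print('rack',q,r.tolist())
print('tri rack top',tri('top',T(485,338),'side',S(436,107)),'plate C',tri('top',T(614,487),'side',S(544,243)))
c,s=np.cos(p[2]),np.sin(p[2]);d=q[:2]-p[:2];print('rack in plate',d@[c,s],d@[-s,c],q[2]-p[2])
for n,uv,z in(('amber',T(367,448),55),('clear',T(615,118),42),('syrA',T(330,38),9),('syrB',T(530,67),9),('beaker',T(78,192),60)):
    w=ray('top',uv,z);e=w[:2]-p[:2];print(n,w,'plate',e@[c,s],e@[-s,c])
im=cv2.imread('pics/top0.png')[145:265,200:380];im=cv2.resize(im,None,fx=4.4,fy=4.4)
im2=cv2.imread('pics/side0.png')[170:310,235:375];im2=cv2.resize(im2,None,fx=3.77,fy=3.77)
def dr(im,n,o,k,ps,Ls):
    P=(proj(n,pose(ps,Ls))-o+.5)*k-.5;cv2.polylines(im,[np.int32(P)],True,(0,0,255) if len(Ls)==4 else (0,255,0),1)
pls=[(-135,-75,6),(-135,75,6),(135,75,6),(135,-75,6)];bar=[(121,-65,30),(135,-65,30),(135,65,30),(121,65,30)]
for im_,n,o,k in((im,'top',(200,145),4.4),(im2,'side',(235,170),3.77)):
    dr(im_,n,o,k,p,pls);dr(im_,n,o,k,p,bar)
    for z in(6,136):dr(im_,n,o,k,q,[(-22.5,-40,z),(22.5,-40,z),(22.5,40,z),(-22.5,40,z)])
o=np.hstack([im,im2[:528]]);cv2.imwrite('pics/ov.png',cv2.resize(o,(800,int(o.shape[0]*800/o.shape[1])),interpolation=cv2.INTER_AREA))
s=status.get_state();print(s['tcp_pos'],s['joints'])
from scipy.spatial.transform import Rotation as Rr
print(Rr.from_quat(s['tool_rot']).as_matrix())
E
```

```text
plate [607.07 -52.22   1.23] [[-0.56195156916516, -0.07054237200114244], [-0.24783057186385804, -0.379672927777051], [-1.2138316038415837, 0.023229236081675708], [0.7324015621323952, -1.166447350256533], [-0.4446094926065598, -0.9351995785770839], [0.804320459212704, -0.6461143718618132]]
rack [ 579.32 -119.62    1.22] [[-0.39438624706980363, -0.1069247981969852], [0.5094454324564026, -0.20021157227429853], [0.2939912108920453, -0.627251819715525], [0.19118010808392683, 0.1379087776128074], [0.09752442036204911, -0.22093192223539404], [-0.6593849602310229, -0.4691473659273413]]
tri rack top [549.88 -86.01 134.23] plate C [ 492.28 -155.6     2.16]
rack in plate -72.80919107328707 3.485526697357804 -0.0065408716499657515
amber [502.73 -23.58  55.  ] plate -8.082929908295824 107.90086901082344
clear [ 692.22 -150.46   42.  ] plate -63.90894755624171 -113.21412018713592
syrA [746.88  16.16   9.  ] plate 111.38596433180577 -108.70695020082897
syrB [ 732.53 -101.55    9.  ] plate -4.305443245392275 -134.74193533671007
beaker [635.54 140.13  60.  ] plate 190.73467368051126 37.8197885436023
[269.32 535.96 302.95] [ 1.44  0.04  0.08 -0.   -1.62 -0.33]
[[-0.   -0.45 -0.89]
 [-0.   -0.89  0.45]
 [-1.    0.   -0.  ]]
```

View pics/ov.png

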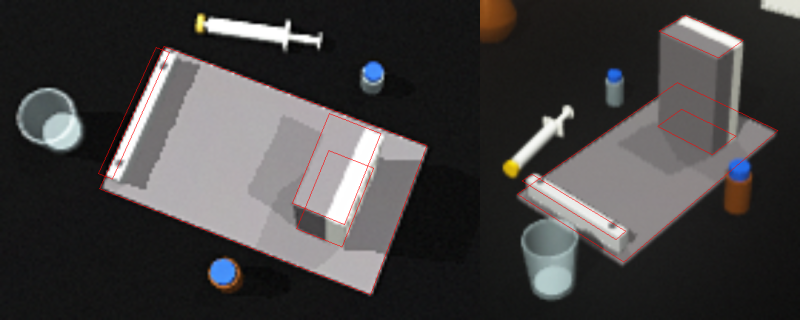

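The fit residuals are about 1 px, and the triangulated heights are 134 (136 expected) and 2 (6 expected). The rack is at plate x ≈ -73, y ≈ +3.5 and square to the plate. The push direction is u = (0.334, 0.943). I'll move to a point behind the wells face, high up, with the jaw axis along the rack's width.

Call:
move_arm([
  {"x": 14,"y": -36,"z": 0,"yaw": -0.073},
  {"x": 29,"y": -73,"z": 0,"yaw": -0.146},
  {"x": 43,"y": -109,"z": 0,"yaw": -0.219},
  {"x": 57,"y": -145,"z": 0,"yaw": -0.291},
  {"x": 71,"y": -181,"z": 0,"yaw": -0.364},
  {"x": 86,"y": -218,"z": 0,"yaw": -0.437},
  {"x": 100,"y": -254,"z": 0,"yaw": -0.51},
  {"x": 114,"y": -290,"z": 0,"yaw": -0.582},
  {"x": 128,"y": -327,"z": 0,"yaw": -0.655},
  {"x": 143,"y": -363,"z": 0,"yaw": -0.728},
], claw=0.4)

```text
t: 0.93
tcp_pos: [412.4, 171.2, 303.9]
tool_rot: [-0.584, 0.398, 0.584, 0.398]
force: [1.3, 0.3, 1.2]
width: 34.4
```

Call:
move_arm([
  {"x": 14,"y": -36,"z": 0,"yaw": -0.073},
  {"x": 29,"y": -73,"z": 0,"yaw": -0.146},
  {"x": 43,"y": -109,"z": 0,"yaw": -0.219},
  {"x": 57,"y": -145,"z": 0,"yaw": -0.291},
  {"x": 71,"y": -181,"z": 0,"yaw": -0.364},
  {"x": 86,"y": -218,"z": 0,"yaw": -0.437},
  {"x": 100,"y": -254,"z": 0,"yaw": -0.51},
  {"x": 114,"y": -290,"z": 0,"yaw": -0.582},
  {"x": 128,"y": -327,"z": 0,"yaw": -0.655},
  {"x": 143,"y": -363,"z": 0,"yaw": -0.728},
])

```text
t: 1.77
tcp_pos: [555.6, -192.1, 303.4]
tool_rot: [-0.404, 0.581, 0.404, 0.58]
force: [0.5, 0.3, 1.2]
width: 34.2
```

Call:
move_arm([
  {"x": 0,"y": 0,"z": -20},
  {"x": 0,"y": 0,"z": -45},
  {"x": 0,"y": 0,"z": -70},
  {"x": 0,"y": 0,"z": -95},
  {"x": 0,"y": 0,"z": -110},
  {"x": 0,"y": 0,"z": -118},
  {"x": 0,"y": 0,"z": -118},
  {"x": 0,"y": 0,"z": -118},
  {"x": 0,"y": 0,"z": -118},
  {"x": 0,"y": 0,"z": -118},
])

```text
schema error: expected keys x, y, z, yaw
```

```bash
python3 - <<'E'
from h import *
from scipy.spatial.transform import Rotation as Rr
s=status.get_state();M=Rr.from_quat(s['tool_rot']).as_matrix();print(s['tcp_pos'],M[:,1],np.arctan2(M[1,1],M[0,1]))
a=cams.get_image('side')[140:310,235:375,::-1];b=cams.get_image('wrist')[:,:,::-1]
o=np.hstack([cv2.resize(a,(329,400)),cv2.resize(b,(470,400))]);cv2.imwrite('pics/c1.png',o)
E
```

```text
[ 555.59642084 -192.05864396  303.42229975] [-9.37700064e-01  3.47445252e-01  6.22133622e-04] 2.786747341191874
```

View pics/c1.png

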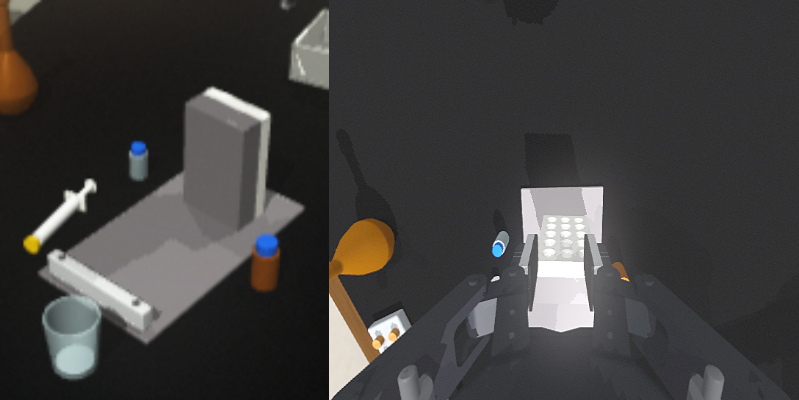

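The move was refused because every row needs a yaw. The wrist view shows the rack (column ~565) centred between the fingers (~563) and square to them, with the wells facing the tool. I'll repeat the descent.

Call:
move_arm([
  {"x": 0,"y": 0,"z": -20,"yaw": 0},
  {"x": 0,"y": 0,"z": -45,"yaw": 0},
  {"x": 0,"y": 0,"z": -70,"yaw": 0},
  {"x": 0,"y": 0,"z": -95,"yaw": 0},
  {"x": 0,"y": 0,"z": -110,"yaw": 0},
  {"x": 0,"y": 0,"z": -118,"yaw": 0},
  {"x": 0,"y": 0,"z": -118,"yaw": 0},
  {"x": 0,"y": 0,"z": -118,"yaw": 0},
  {"x": 0,"y": 0,"z": -118,"yaw": 0},
  {"x": 0,"y": 0,"z": -118,"yaw": 0},
])

```text
t: 2.7
tcp_pos: [556.1, -190.0, 187.6]
tool_rot: [-0.406, 0.579, 0.404, 0.58]
force: [-0.3, 0.6, 0.7]
width: 34.1
```

Call:
move_arm([
  {"x": 2,"y": 5,"z": 0,"yaw": 0},
  {"x": 4,"y": 10,"z": 0,"yaw": 0},
  {"x": 5,"y": 15,"z": 0,"yaw": 0},
  {"x": 7,"y": 20,"z": 0,"yaw": 0},
  {"x": 9,"y": 25,"z": 0,"yaw": 0},
  {"x": 10,"y": 29,"z": 0,"yaw": 0},
  {"x": 12,"y": 33,"z": 0,"yaw": 0},
  {"x": 13,"y": 37,"z": 0,"yaw": 0},
  {"x": 14,"y": 40,"z": 0,"yaw": 0},
  {"x": 14,"y": 40,"z": 0,"yaw": 0},
])

```text
t: 3.53
tcp_pos: [569.6, -149.5, 185.9]
tool_rot: [-0.405, 0.58, 0.405, 0.579]
force: [-0.4, -0.3, 0.2]
width: 34.2
```

Call:
move_arm([
  {"x": 1,"y": 4,"z": 0,"yaw": 0},
  {"x": 3,"y": 8,"z": 0,"yaw": 0},
  {"x": 4,"y": 12,"z": 0,"yaw": 0},
  {"x": 6,"y": 16,"z": 0,"yaw": 0},
  {"x": 7,"y": 20,"z": 0,"yaw": 0},
  {"x": 8,"y": 23,"z": 0,"yaw": 0},
  {"x": 9,"y": 26,"z": 0,"yaw": 0},
  {"x": 10,"y": 28,"z": 0,"yaw": 0},
  {"x": 10,"y": 28,"z": 0,"yaw": 0},
  {"x": 10,"y": 28,"z": 0,"yaw": 0},
])

```text
t: 4.37
tcp_pos: [579.6, -121.4, 186.0]
tool_rot: [-0.405, 0.579, 0.405, 0.58]
force: [-0.8, 0.9, -0.1]
width: 34.3
```

```bash
python3 - <<'E'
from h import *
print(status.get_state()['force'])
a=cams.get_image('side')[140:310,235:375,::-1];b=cams.get_image('wrist')[:,:,::-1]
o=np.hstack([cv2.resize(a,(329,400)),cv2.resize(b,(470,400))]);cv2.imwrite('pics/c2.png',o)
E
```

```text
[-0.83824993  0.86416447 -0.12523121]
```

View pics/c2.png

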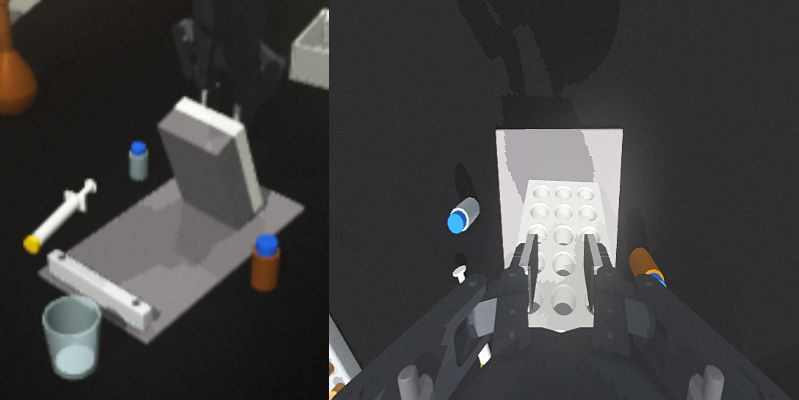

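The rack is tipping cleanly about its foot, around 15° in, square and centred between the fingers. I'll push on past the balance point.

Call:
move_arm([
  {"x": 1,"y": 4,"z": 0,"yaw": 0},
  {"x": 3,"y": 8,"z": 0,"yaw": 0},
  {"x": 4,"y": 12,"z": 0,"yaw": 0},
  {"x": 6,"y": 16,"z": 0,"yaw": 0},
  {"x": 7,"y": 20,"z": 0,"yaw": 0},
  {"x": 8,"y": 24,"z": 0,"yaw": 0},
  {"x": 8,"y": 24,"z": 0,"yaw": 0},
  {"x": 8,"y": 24,"z": 0,"yaw": 0},
  {"x": 8,"y": 24,"z": 0,"yaw": 0},
  {"x": 8,"y": 24,"z": 0,"yaw": 0},
])

```text
t: 5.3
tcp_pos: [587.4, -98.1, 185.9]
tool_rot: [-0.405, 0.58, 0.405, 0.58]
force: [0.5, -0.4, 0.9]
width: 34.1
```

```bash
python3 - <<'E'
from h import *
print(status.get_state()['force'])
a=cams.get_image('side')[140:310,235:375,::-1];b=cams.get_image('wrist')[:,:,::-1]
o=np.hstack([cv2.resize(a,(329,400)),cv2.resize(b,(470,400))]);cv2.imwrite('pics/c3.png',o)
E
```

```text
[ 0.49353585 -0.36502196  0.93411692]
```

View pics/c3.png

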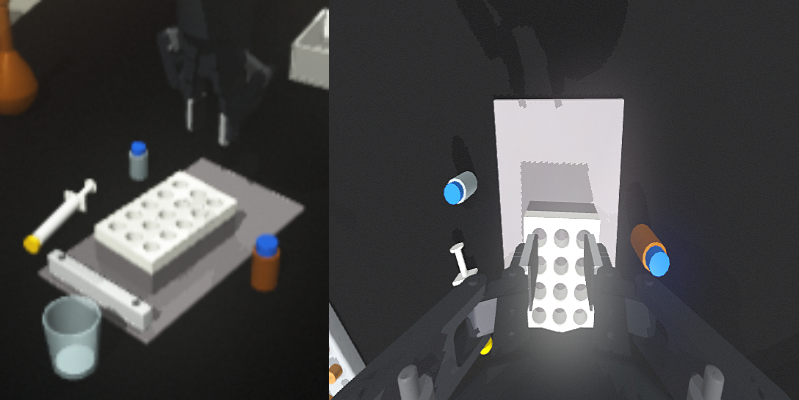

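The rack lies flat with wells up, square, and its end is short of the bar. Next I retreat, then lower behind its rear end.

Call:
move_arm([
  {"x": -5,"y": -15,"z": 0,"yaw": 0},
  {"x": -11,"y": -31,"z": 0,"yaw": 0},
  {"x": -17,"y": -47,"z": 0,"yaw": 0},
  {"x": -20,"y": -56,"z": -5,"yaw": 0},
  {"x": -20,"y": -56,"z": -25,"yaw": 0},
  {"x": -20,"y": -56,"z": -50,"yaw": 0},
  {"x": -20,"y": -56,"z": -75,"yaw": 0},
  {"x": -20,"y": -56,"z": -88,"yaw": 0},
  {"x": -20,"y": -56,"z": -94,"yaw": 0},
  {"x": -20,"y": -56,"z": -94,"yaw": 0},
])

```text
t: 6.23
tcp_pos: [566.8, -154.1, 90.5]
tool_rot: [-0.405, 0.58, 0.405, 0.579]
force: [1.1, -0.1, 0.2]
width: 33.7
```

```bash
python3 - <<'E'
from h import *
print(status.get_state()['force'])
a=cams.get_image('side')[140:310,235:375,::-1];b=cams.get_image('wrist')[:,:,::-1]
o=np.hstack([cv2.resize(a,(329,400)),cv2.resize(b,(470,400))]);cv2.imwrite('pics/c4.png',o)
E
```

```text
[ 1.11102515 -0.12620271  0.22140278]
```

View pics/c4.png

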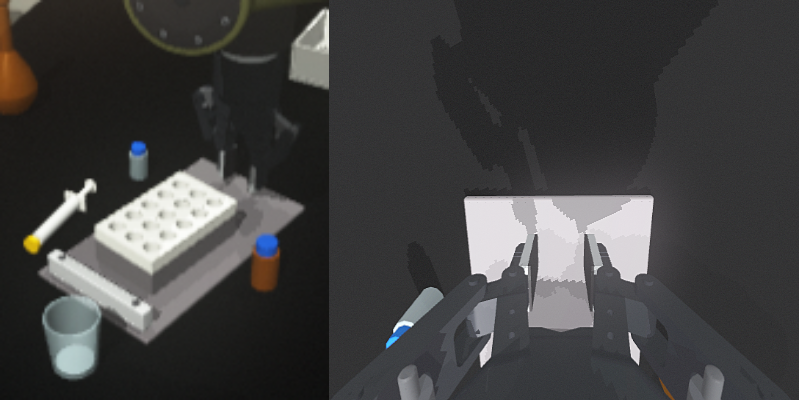

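The fingers are low, about 40 mm behind the rear end, and centred. Total travel to flush should be about 85–92 mm. I'll advance 70 mm first.

Call:
move_arm([
  {"x": 3,"y": 9,"z": 0,"yaw": 0},
  {"x": 7,"y": 19,"z": 0,"yaw": 0},
  {"x": 10,"y": 28,"z": 0,"yaw": 0},
  {"x": 12,"y": 34,"z": 0,"yaw": 0},
  {"x": 14,"y": 40,"z": 0,"yaw": 0},
  {"x": 16,"y": 46,"z": 0,"yaw": 0},
  {"x": 18,"y": 52,"z": 0,"yaw": 0},
  {"x": 21,"y": 58,"z": 0,"yaw": 0},
  {"x": 23,"y": 64,"z": 0,"yaw": 0},
  {"x": 24,"y": 67,"z": 0,"yaw": 0},
])

```text
t: 7.17
tcp_pos: [591.7, -86.6, 92.0]
tool_rot: [-0.405, 0.58, 0.405, 0.579]
force: [-0.7, -3.4, 1.9]
width: 33.9
```

Call:
move_arm([
  {"x": 0.5,"y": 1.5,"z": 0,"yaw": 0},
  {"x": 1,"y": 3,"z": 0,"yaw": 0},
  {"x": 1.5,"y": 4.5,"z": 0,"yaw": 0},
  {"x": 2,"y": 6,"z": 0,"yaw": 0},
  {"x": 2.5,"y": 7,"z": 0,"yaw": 0},
  {"x": 3,"y": 8,"z": 0,"yaw": 0},
  {"x": 3,"y": 9,"z": 0,"yaw": 0},
  {"x": 3.5,"y": 10,"z": 0,"yaw": 0},
  {"x": 3.5,"y": 10,"z": 0,"yaw": 0},
  {"x": 3.5,"y": 10,"z": 0,"yaw": 0},
])

```text
t: 8.0
tcp_pos: [595.0, -76.8, 91.9]
tool_rot: [-0.405, 0.58, 0.405, 0.58]
force: [-1.1, -2.7, 2.6]
width: 34.2
```

```bash
python3 - <<'E'
from h import *
print(status.get_state()['force'])
a=cams.get_image('side')[200:300,240:340,::-1];b=cams.get_image('top')[150:230,230:330,::-1]
o=np.hstack([cv2.resize(a,(400,400),interpolation=cv2.INTER_CUBIC),cv2.resize(b,(400,400*8//10),interpolation=cv2.INTER_CUBIC)[[*range(320)]+[319]*80]]);cv2.imwrite('pics/c5.png',o)
E
```

```text
[-1.14441431 -2.71550983  2.56210122]
```

View pics/c5.png

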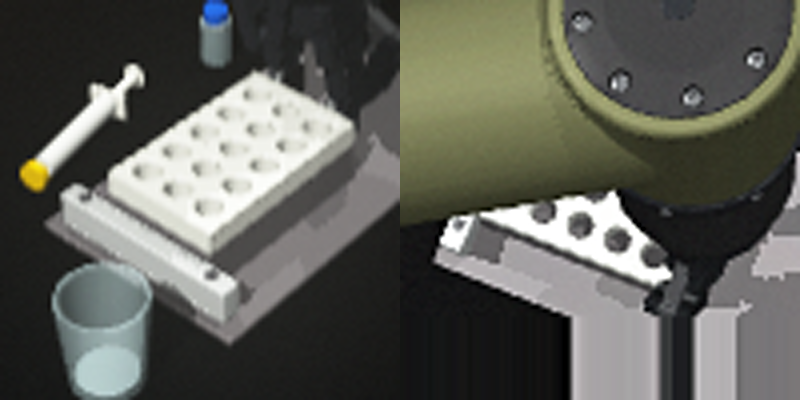

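The rack is square and about 10 mm short of the bar, with a sliding force of about 3 N. I'll creep on, watching the force.

Call:
move_arm([
  {"x": 0.3,"y": 1,"z": 0,"yaw": 0},
  {"x": 0.7,"y": 2,"z": 0,"yaw": 0},
  {"x": 1,"y": 3,"z": 0,"yaw": 0},
  {"x": 1.3,"y": 4,"z": 0,"yaw": 0},
  {"x": 1.7,"y": 5,"z": 0,"yaw": 0},
  {"x": 2,"y": 6,"z": 0,"yaw": 0},
  {"x": 2.3,"y": 6.6,"z": 0,"yaw": 0},
  {"x": 2.5,"y": 7,"z": 0,"yaw": 0},
  {"x": 2.7,"y": 7.5,"z": 0,"yaw": 0},
  {"x": 2.7,"y": 7.5,"z": 0,"yaw": 0},
])

```text
t: 8.93
tcp_pos: [595.8, -75.2, 92.1]
tool_rot: [-0.406, 0.584, 0.403, 0.576]
force: [-6.3, -25.9, 3.3]
width: 34.3
```

Call:
move_arm([
  {"x": 0.1,"y": 0.3,"z": 0,"yaw": 0},
  {"x": 0.2,"y": 0.6,"z": 0,"yaw": 0},
  {"x": 0.3,"y": 0.9,"z": 0,"yaw": 0},
  {"x": 0.4,"y": 1.2,"z": 0,"yaw": 0},
  {"x": 0.5,"y": 1.5,"z": 0,"yaw": 0},
  {"x": 0.6,"y": 1.8,"z": 0,"yaw": 0},
  {"x": 0.7,"y": 2,"z": 0,"yaw": 0},
  {"x": 0.7,"y": 2,"z": 0,"yaw": 0},
  {"x": 0.7,"y": 2,"z": 0,"yaw": 0},
  {"x": 0.7,"y": 2,"z": 0,"yaw": 0},
])

```text
t: 9.77
tcp_pos: [595.9, -74.9, 92.3]
tool_rot: [-0.406, 0.585, 0.402, 0.576]
force: [-6.9, -33.1, 4.4]
width: 34.1
```

The force rose to 33 N, so the rack is against the bar; the gap had been smaller than I read. I'll back off and lift clear.

Call:
move_arm([
  {"x": -1,"y": -3,"z": 0,"yaw": 0},
  {"x": -2,"y": -6,"z": 0,"yaw": 0},
  {"x": -3,"y": -9,"z": 0,"yaw": 0},
  {"x": -5,"y": -14,"z": 0,"yaw": 0},
  {"x": -8,"y": -24,"z": 0,"yaw": 0},
  {"x": -12,"y": -34,"z": 0,"yaw": 0},
  {"x": -17,"y": -48,"z": 0,"yaw": 0},
  {"x": -20,"y": -56,"z": 10,"yaw": 0},
  {"x": -23,"y": -66,"z": 40,"yaw": 0},
  {"x": -30,"y": -86,"z": 75,"yaw": 0},
])

```text
t: 10.6
tcp_pos: [567.0, -153.6, 165.9]
tool_rot: [-0.404, 0.581, 0.406, 0.578]
force: [1.6, -0.8, 1.2]
width: 34.2
```

Call:
move_arm([
  {"x": -5,"y": -20,"z": 30,"yaw": 0},
  {"x": -10,"y": -45,"z": 60,"yaw": 0},
  {"x": -20,"y": -75,"z": 90,"yaw": 0},
  {"x": -30,"y": -105,"z": 110,"yaw": 0},
  {"x": -40,"y": -135,"z": 120,"yaw": 0},
  {"x": -50,"y": -165,"z": 120,"yaw": 0},
  {"x": -60,"y": -185,"z": 120,"yaw": 0},
  {"x": -60,"y": -185,"z": 120,"yaw": 0},
  {"x": -60,"y": -185,"z": 120,"yaw": 0},
  {"x": -60,"y": -185,"z": 120,"yaw": 0},
])

```text
t: 11.43
tcp_pos: [508.1, -338.6, 287.3]
tool_rot: [-0.405, 0.58, 0.405, 0.58]
force: [-0.4, -0.3, -0.3]
width: 34.1
```

```bash
python3 - <<'E'
from h import *
s=status.get_state();print(s['tcp_pos'],s['force'])
a=cams.get_image('side')[200:300,240:340,::-1];b=cams.get_image('top')[145:245,220:320,::-1]
o=np.hstack([cv2.resize(i,(400,400),interpolation=cv2.INTER_CUBIC) for i in(a,b)]);cv2.imwrite('pics/c6.png',o)
E
```

```text
[ 508.0690252  -338.55063044  287.30240632] [-0.37945001 -0.34291048 -0.27332979]
```

View pics/c6.png

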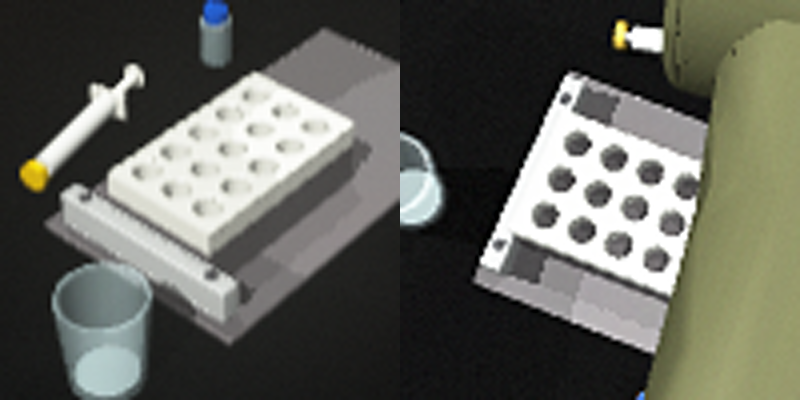

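The rack looks seated against the bar in both views. The dark band above the bar is the rack's end face, which stands higher than the bar. A quick numeric check from this picture before signing off.

```bash
python3 - <<'E'
from h import *
S4=lambda u,v:((u+.5)/4-.5+240,(v+.5)/4-.5+200)
w=lambda p,z:ray('side',S4(*p),z)[:2]
L0,L1=w((108,182),51),w((212,250),51);R0,R1=w((258,72),51),w((353,127),51)
B0,B1=w((85,183),30),w((240,282),30)
ang=lambda a,b:np.arctan2(*(b-a)[::-1])
print('rack lead/rear edge, bar angle',ang(L0,L1),ang(R0,R1),ang(B0,B1),'lens',np.linalg.norm(L1-L0),np.linalg.norm(B1-B0))
n=np.array([np.cos(1.23),np.sin(1.23)]);t=np.array([-n[1],n[0]])
d=(L0+L1)/2-(B0+B1)/2;print('lead mid vs bar inner edge mid: x',d@n,'y',d@t,'side edges ang',ang(R0,L0),ang(R1,L1))
E
```

```text
rack lead/rear edge, bar angle 2.757891087766586 2.734678344568323 2.77422026315927 lens 83.54836645563535 125.20522487386962
lead mid vs bar inner edge mid: x 7.26815574641341 y 7.26058208868609 side edges ang 1.2546814195989375 1.2797890504620921
```

The picture checks out. The rack's mean heading matches the bar to within about 0.02–0.04 rad, which is reading noise. The top view shows no shadow gap, and the 30 N rise shows contact. The 7 mm "overlap" is physically impossible: I misread the bar's inner edge in the crop. I'm handing in.

```bash
python3 -c "
from station import job,status
print(status.get_state()['t']);print(job.sign_off())"
```

```text
11.5333
the job is handed in; nothing more can be done
None
```

I tipped the rack over by pushing near the top of its wells face with both fingers. I then lowered the fingers behind its foot end and pushed it along to the stop bar. I backed off, lifted clear and handed in at about 11.5 s; sign-off gives no verdict.

**What the last checks showed:**
- **Seating:** The push force rose from about 3 N to 33 N and the arm stopped advancing. The last pictures show the rack flat with wells up, and the top view shows no gap at the bar.
- **Squareness:** Headings read from the side view scatter by about 0.1 rad between edges, more than the 0.07 rad limit. Their mean lies within about 0.02 rad of the bar.
- **Centring:** The rack is about 3 to 7 mm off centre; the limit is 35 mm.
- **Surroundings:** The clear vial, syringe and beaker look undisturbed in the last pictures. The amber vial and tub were mostly out of frame, but no move went near them. The robot was clear of everything.

**What failed or disagreed:**
- The last side-view check put the leading end 7 mm past the bar's face, which is impossible. I put it down to misreading the bar's edge and relied on the force and the top view instead.
- Before the final push I judged the gap at about 10 mm, but contact came after about 1.5 mm.
- One move call was refused because its rows had no yaw; I repeated it with yaw added.

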